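# Charge the bench priming pump

### The arm

A 7-joint arm with a two-finger parallel gripper is mounted at the origin on a cart in front of the work surface, level with it; the furniture and walls round the work are solid. World frame = base frame: x ahead of the robot, y to its left, z up, the work surface at z = 0. Lengths are in m, angles in rad, forces in N, time in s.
With the tool pointing down it reaches from about 0.425 to 1.025 m from the base axis. Payload 9.4 kg.
Tool frame: the origin (TCP) lies midway between the tips of the shut fingers; the grasp point (between the pads) lies bot.grip_point_offset behind it (bot.grip_point_offset is the distance from the TCP to the grasp point, in m); z points along the fingers, y is the line along which they close (so a half turn about z gives the same grasp; the last joint's range is limited). The gripper opens to 93 mm and grips with 3 to 60 N. Pads are 15 mm wide; open, the fingers measure 128 mm over their backs; the gripper's body (75 mm by 188 mm) begins 65 mm behind the grasp point.
Start: joints at [1.076, 0.599, -0.003, 1.599, 0.002, 0.943, -0.08], TCP at [0.294, -0.663, 0.219] pointing down, gripper open.
Joint ranges: [-2.57, 2.57], [-0.35, 1.97], [-1.29, 1.29], [0.11, 2.56], [-1.05, 4.19], [0.11, 1.86], [-2.63, 2.63]. Speed limits (rad/s): [2.22, 2.22, 3.01, 3.01, 3.14, 3.14, 3.14].

### API

Orientations are given as a unit quaternion [w, x, y, z].
In Python, from workcell import bot, read_camera, calibration, finish_job gives the robot as it stands.
- The arm moves only by the tool move_arm, never from a script. Its argument "series" is a list of rows, each an object with "offset": the shift along the tool's x, y, z in mm, a list of three; "roll": the turn about the tool's z in rad. A call has 1 to 5 rows; each row shifts and turns the commanded pose from where the row before left it, along the tool's axes as they then stand; what a row does not reach is not made up. A row lasts 1/10 s, in which the tool goes at most 50 mm and 8.59 degrees, less where a joint would pass 70% of its speed; a pose out of reach is approached as far as the arm can. A call is refused whole if a number of a shift passes 50 or a number of a turn 0.15, either way. A call with a gripper value outside its range is refused whole. "jaw" is the finger opening in mm, from 0 to 93, set as the call begins (left out, the last holds). The fingers move at their own pace and stop on an object; "grip_force" is the grip in N (left out, the last holds). Time passes only in rows, so rows that do not move let the fingers close. It gives the time, the measured TCP pose, the force, the opening and the grip force at its end, in the units of the state.
- bot.sense(): the state, without advancing time (a new reading comes with each control period).
- read_camera(name): name is "side" or "top"; returns the picture (480x640x3 uint8, red, green, blue); there is no depth.
- calibration(name): a dict with "fovy" (degrees; the focal length in pixels is half the picture's height over the tangent of half this angle, whatever the lens; pixels are square), "cx", "cy" (the principal point, pixels), "pose" (4x4, takes a point from camera to world coordinates). Camera axes: x right, y down, z forward; pixel columns grow to the right and rows downward; lengths in m; the calibration is good to about 2 mm. A picture is of the moment at which its call begins. calibration takes no time and is no camera call.
- finish_job(): hands the job in; it is judged then, once.
The state is a dict: "clock": time; "qpos": joint angles; "joint_velocities": joint speeds; "effort": joint torques, N m; "ee_pos": TCP position; "ee_rot": TCP orientation; "ft_force": force on the tool from outside, world axes, zero at the start; "wrist_torque": the same for the moment, N m; "grip_width": finger opening in m; "grip_force": force on a finger pad.
Only numpy, scipy, OpenCV 4.12 (cv2) and the standard library are available. Lean on these libraries where they do the work, as an engineer would, in place of code of your own. Each camera call takes 0.05 s, during which the arm holds its last target. There are 200 camera calls.

### The job

Two identical hand priming pumps stand on the bench; one is already charged, its steel indicator pin standing fully out, while the other's pin is still mostly in. With the closed fingertips, press the black cap of the uncharged pump all the way down and let it spring fully back, again and again, until its indicator pin stands fully out like the other's, then leave the cap released. Only press from above: do not pull up the cap, do not touch either indicator pin, do not press the charged pump's cap, and leave the loose glassware and forceps where they are.

Things in the scene. Friction and masses are not known exactly. Their poses are not given: they have to be found in the camera images.
- primer: Hand priming pump, fixed to the bench. Grey plate 100 x 150 x 12 mm; origin: middle of its underside. Vertical plunger with black mushroom cap at x = 0, y = -32 mm of this frame over an aluminium column (62 mm wide, 84 mm tall); vertical indicator pin at x = 0, y = +38 mm in a thinner barrel (32 mm wide, mouth 60 mm up). This one is to be charged: its pin starts 0 to 20 mm out.
- primer_plunger (a joint): Plunger: 0 at rest, grows as the cap is pressed, 0.022 m at its stop (about 9 to 11 N there); negative if pulled up. A spring returns it within 0.3 s. On the way down a ratchet lifts the pin; it stays up on return. First full stroke lifts about 6 to 12 mm, later ones 6 mm; 2 to 5 are enough, more do no harm. Half strokes lift less or nothing: press to the stop, return to within 3 mm of rest.
- primer_cap_top (a point): Middle of the top of the black cap (44 mm across, nearly flat, 14 mm thick; top 135 mm above the bench at rest, 113 mm fully down). It moves with the plunger.
- primer_pin (a joint): Indicator pin of the pump to be charged, in m: 0 fully in, 0.036 fully out at its stop. The tip stands 5 mm plus this value above the barrel's mouth (41 mm when fully out); a narrow dark neck of the 12 mm pin comes out of the mouth only when it is fully out.
- primer_pin_tip (a point): Middle of the top of that pin (12 mm across); 65 mm above the bench when fully in, 101 mm when fully out.
- charged_primer: Hand priming pump, fixed to the bench. Grey plate 100 x 150 x 12 mm; origin: middle of its underside. Vertical plunger with black mushroom cap at x = 0, y = -32 mm of this frame over an aluminium column (62 mm wide, 84 mm tall); vertical indicator pin at x = 0, y = +38 mm in a thinner barrel (32 mm wide, mouth 60 mm up). This one is charged, its pin fully out: leave it alone.
- charged_primer_plunger (a joint): Plunger of the charged pump, same meaning and travel; to be left at 0.
- charged_primer_pin (a joint): Indicator pin of the charged pump: 0.036, fully out, and to stay so.
- vial_white: White vial with black cap, 22 mm across, 52 mm tall, stands loose in front of the pump to be charged. Origin: middle of its underside. A bystander.
- vial_brown: Brown vial with black cap, 22 mm across, 52 mm tall, stands loose in front of the charged pump. Origin: middle of its underside. A bystander.
- beaker: Loose glass beaker, 56 mm across, 61 mm tall. Origin: middle of its underside. A bystander.
- bead_jar: Loose foil-hooded jar of beads, 70 mm across, 93 mm tall. Origin: middle of its underside. A bystander.
- forceps: Loose steel forceps lying flat, 142 x 18 x 9 mm. Origin: middle of its underside. A bystander.

How it is judged:
By the outcome, as a careful person would: the job done as asked, in the order asked, and still so for the second after the job is handed in, with the robot touching nothing.
It also fails if it takes over 42 s, if anything falls off the work surface, if the arm or the gripper's body presses on something with over 40 N, if the wrist force passes 120 N, or if a joint passes its speed limit or range.

## Working session

There is one attempt and no reset: what is moved stays moved. The work goes in short steps, Python scripts to look and compute and a tool call to move; the robot and the scene stay as the last step left them, time stands still between calls to the robot, and variables do not carry over. Pictures are saved under pics/ and viewed, at most 10 in all, crops included, and the job is handed in when it is done.

Besides the shell and the picture viewer there is one more tool, called by a JSON object that holds its "api" and its "payload", one argument or row to a line. move_arm: Moves the arm, as the interface text tells. Its arguments: {"type":"object","properties":{"series":{"type":"array","items":{"type":"object","properties":{"offset":{"type":"array","items":{"type":"number"}},"roll":{"type":"number"}}}},"jaw":{"type":"number"},"grip_force":{"type":"number"}},"required":["series"]}

```bash
mkdir -p pics
python3 - <<'E'
from workcell import bot, read_camera, calibration
import cv2
for n in("side","top"):
    cv2.imwrite(f"pics/{n}0.png",read_camera(n)[:,:,::-1]); print(n,calibration(n))
s=bot.sense();print(s["clock"],s["ee_pos"],s["ee_rot"],s["grip_width"],bot.grip_point_offset)
E
```

```text
side {'fovy': 55.5080045226701, 'cx': 318.0677107279347, 'cy': 241.53462659013294, 'pose': array([[ 0.0184013 , -0.54168225,  0.8403819 , -0.27723294],
       [-0.99972055, -0.02244355,  0.00742386,  0.18638365],
       [ 0.01483978, -0.84028366, -0.54194387,  0.60426328],
       [ 0.        ,  0.        ,  0.        ,  1.        ]])}
top {'fovy': 42.90809921280261, 'cx': 324.08296437462184, 'cy': 237.81022501744638, 'pose': array([[-0.01270508, -0.99895451,  0.04391431,  0.45332204],
       [-0.99973423,  0.01184557, -0.01977749,  0.20069017],
       [ 0.01923662, -0.04415391, -0.99883952,  1.30493597],
       [ 0.        ,  0.        ,  0.        ,  1.        ]])}
0.1 [ 0.29396377 -0.66224919  0.21785143] [-6.64475714e-04  9.78260498e-01  2.07378675e-01 -2.04662021e-04] 0.0926004496363427 0.0188
```

View pics/side0.png

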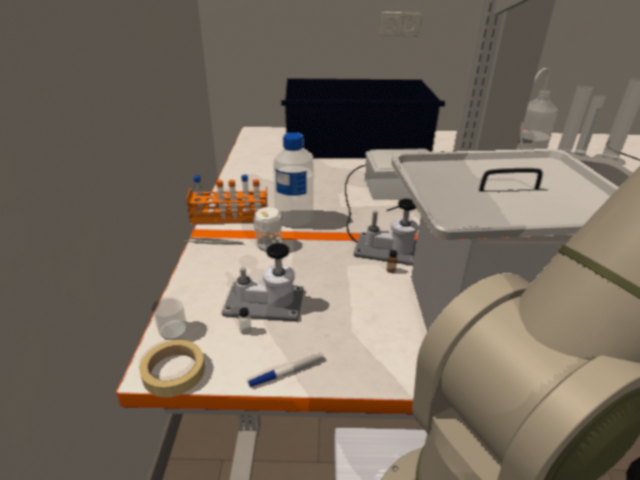

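View pics/top0.png

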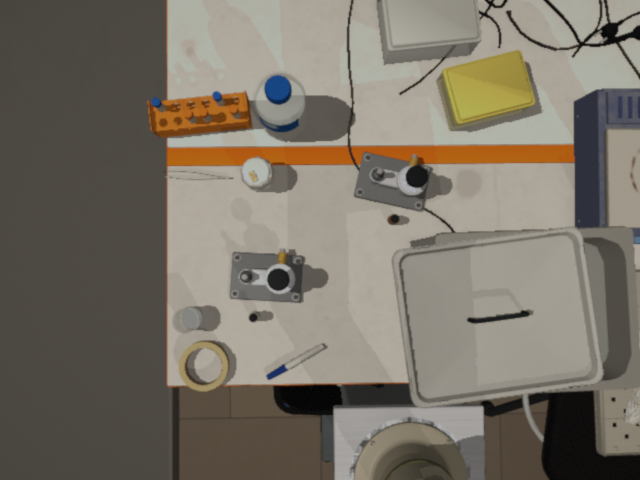

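The near pump, with the white vial in front of it, has its pin low (side ~(243,270)), so it is the uncharged one. Its cap is at side ~(278,251) and top ~(280,278). The far pump's pin stands tall at side (375,213). A big lidded bin stands between the arm and the pumps.

```bash
cat > h.py <<'E'
from workcell import bot, read_camera, calibration
import numpy as np, cv2
def ray(n,u,v):
    c=calibration(n);f=240/np.tan(np.radians(c["fovy"]/2));P=c["pose"]
    d=P[:3,:3]@np.array([(u-c["cx"])/f,(v-c["cy"])/f,1]);return P[:3,3],d/np.linalg.norm(d)
def plane(n,u,v,z):
    o,d=ray(n,u,v);return o+d*(z-o[2])/d[2]
def tri(a,b):
    o1,d1=ray("side",*a);o2,d2=ray("top",*b)
    t=np.linalg.lstsq(np.c_[d1,-d2],o2-o1,rcond=None)[0]
    p,q=o1+t[0]*d1,o2+t[1]*d2;return (p+q)/2,np.linalg.norm(p-q)
def blob(img,u,v,r=22,thr=45):
    m=(img.max(2)<thr).astype(np.uint8);k=np.zeros_like(m);k[v-r:v+r,u-r:u+r]=1
    n,l,s,c=cv2.connectedComponentsWithStats(m*k);i=1+s[1:,4].argmax();return c[i],s[i]
E
python3 - <<'E'
from h import *
S=cv2.imread("pics/side0.png");T=cv2.imread("pics/top0.png")
a,sa=blob(S,278,251);b,sb=blob(T,280,278);print(a,sa,b,sb)
print("tri",tri(a,b),"top plane",plane("top",*b,.133),"side plane",plane("side",*a,.130))
print("pin",plane("top",246,276,.075),plane("side",243,267,.075))
# bin corners
for x,y in [((393,153),(397,250)),((425,230),(410,400)),((625,222),(600,372)),((483,188),(470,319))]: print("bin",tri(x,y))
print("bottle cap",tri((293,138),(278,88)))
cv2.imwrite("pics/z.png",np.hstack([cv2.resize(S[190:340,140:340],(400,300),interpolation=2),cv2.resize(T[230:330,200:330],(390,300),interpolation=2)]))
E
```

```text
[277.44635193 250.57081545] [268 244  20  15 233] [278.13030303 279.12424242] [268 269  21  21 330]
tri (array([0.42663761, 0.26733085, 0.12829142]), np.float64(0.0013465474481742703)) top plane [0.42679658 0.26639451 0.133     ] side plane [0.42411669 0.26771467 0.13      ]
pin [0.43258446 0.33394775 0.075     ] [0.44519356 0.33918741 0.075     ]
bin (array([0.47601739, 0.06341143, 0.30554593]), np.float64(0.003787078462928649))
bin (array([0.23122846, 0.04792118, 0.29831235]), np.float64(0.008624891135923378))
bin (array([ 0.27811825, -0.25464567,  0.29421873]), np.float64(0.036268677088891255))
bin (array([ 0.36052728, -0.05901452,  0.29743352]), np.float64(0.0014682153314260274))
bottle cap (array([0.77093955, 0.25917796, 0.22084421]), np.float64(0.0013760825468751977))
```

View pics/z.png

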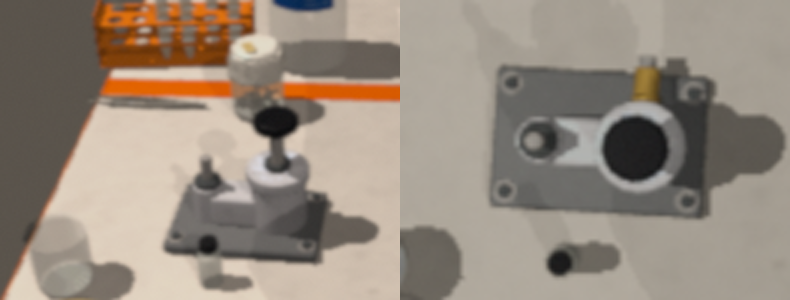

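The zoom confirms it: the near pin's tip shows only a short stub and the cap is at rest. The cap centre is about (0.427, 0.267), and the bin top is about 0.30 m high. I'll lift the tool with the jaw shut and arc round over the bin.

{"api": "move_arm", "payload": {
  "series": [
    {"offset": [0,0,-40]},
    {"offset": [0,0,-40]},
    {"offset": [0,0,-40]},
    {"offset": [0,0,-40]},
    {"offset": [0,0,-40]}
  ],
  "jaw": 0
}}

```text
$.series[0]: bad value
```

{"api": "move_arm", "payload": {
  "series": [
    {"offset": [36,-17,0]},
    {"offset": [36,-17,0]},
    {"offset": [36,-17,0]},
    {"offset": [36,-17,0]},
    {"offset": [36,-17,0]}
  ]
}}

```text
$.series[0]: bad value
```

Each row needs a roll value too.

{"api": "move_arm", "payload": {
  "series": [
    {"offset": [0,0,-40],"roll": 0},
    {"offset": [0,0,-40],"roll": 0},
    {"offset": [0,0,-40],"roll": 0},
    {"offset": [0,0,-40],"roll": 0},
    {"offset": [0,0,-40],"roll": 0}
  ],
  "jaw": 0
}}

```text
clock: 0.6
ee_pos: [0.2939, -0.6623, 0.4199]
ee_rot: [-0.0, 0.978, 0.207, -0.0]
ft_force: [0.2, 0.6, -0.3]
grip_width: 0.0578
grip_force: 0.0
```

{"api": "move_arm", "payload": {
  "series": [
    {"offset": [36,-17,0],"roll": 0},
    {"offset": [36,-17,0],"roll": 0},
    {"offset": [36,-17,0],"roll": 0},
    {"offset": [36,-17,0],"roll": 0},
    {"offset": [36,-17,0],"roll": 0}
  ]
}}

```text
clock: 1.1
ee_pos: [0.4249, -0.5104, 0.4183]
ee_rot: [-0.0, 0.978, 0.207, -0.0]
ft_force: [0.5, 0.0, -0.8]
grip_width: 0.0172
grip_force: 0.0
```

{"api": "move_arm", "payload": {
  "series": [
    {"offset": [36,-17,0],"roll": 0},
    {"offset": [36,-17,0],"roll": 0},
    {"offset": [36,-17,0],"roll": 0},
    {"offset": [31,-28,0],"roll": 0},
    {"offset": [31,-28,0],"roll": 0}
  ]
}}

```text
clock: 1.6
ee_pos: [0.5367, -0.3436, 0.418]
ee_rot: [-0.0, 0.978, 0.207, -0.0]
ft_force: [-0.1, -0.8, 0.6]
grip_width: 0.0004
grip_force: 0.0
```

{"api": "move_arm", "payload": {
  "series": [
    {"offset": [31,-28,0],"roll": 0},
    {"offset": [31,-28,0],"roll": 0},
    {"offset": [31,-28,0],"roll": 0},
    {"offset": [31,-28,0],"roll": 0},
    {"offset": [31,-28,0],"roll": 0}
  ]
}}

```text
clock: 2.1
ee_pos: [0.6213, -0.1527, 0.4183]
ee_rot: [-0.0, 0.978, 0.207, -0.0]
ft_force: [-0.1, 0.6, -0.0]
grip_width: 0.0007
grip_force: 0.0
```

{"api": "move_arm", "payload": {
  "series": [
    {"offset": [14,-39,0],"roll": 0},
    {"offset": [14,-39,0],"roll": 0},
    {"offset": [14,-39,0],"roll": 0},
    {"offset": [14,-39,0],"roll": 0},
    {"offset": [14,-39,0],"roll": 0}
  ]
}}

```text
clock: 2.6
ee_pos: [0.6053, 0.0539, 0.4183]
ee_rot: [0.0, 0.978, 0.207, -0.0]
ft_force: [-0.1, 0.7, 1.1]
grip_width: 0.0004
grip_force: 0.0
```

{"api": "move_arm", "payload": {
  "series": [
    {"offset": [14,-39,0],"roll": 0},
    {"offset": [-15,-37,0],"roll": 0},
    {"offset": [-15,-37,0],"roll": 0},
    {"offset": [-15,-37,0],"roll": 0},
    {"offset": [-15,-37,0],"roll": 0}
  ]
}}

```text
clock: 3.1
ee_pos: [0.4865, 0.2055, 0.4183]
ee_rot: [0.0, 0.978, 0.207, -0.0]
ft_force: [-0.3, 0.9, 1.1]
grip_width: 0.0006
grip_force: 0.0
```

{"api": "move_arm", "payload": {
  "series": [
    {"offset": [-15,-37,0],"roll": 0},
    {"offset": [-15,-37,0],"roll": 0},
    {"offset": [0,0,0],"roll": 0}
  ]
}}

```text
clock: 3.4
ee_pos: [0.4264, 0.2639, 0.419]
ee_rot: [-0.001, 0.977, 0.211, -0.0]
ft_force: [0.3, -0.3, -0.8]
grip_width: 0.0006
grip_force: 0.0
```

{"api": "move_arm", "payload": {
  "series": [
    {"offset": [1,-3,45],"roll": 0},
    {"offset": [0,0,50],"roll": 0},
    {"offset": [0,0,50],"roll": 0},
    {"offset": [0,0,50],"roll": 0},
    {"offset": [0,0,40],"roll": 0}
  ]
}}

```text
clock: 3.9
ee_pos: [0.4298, 0.2621, 0.1811]
ee_rot: [0.0, 0.978, 0.207, -0.001]
ft_force: [1.4, -0.4, -0.2]
grip_width: 0.0005
grip_force: 0.0
```

Run:
```python
from h import *
S=read_camera("side")[:,:,::-1];T=read_camera("top")[:,:,::-1]
cv2.imwrite("pics/z1.png",np.hstack([cv2.resize(S[150:350,140:340],(400,400),interpolation=2),cv2.resize(T[200:330,200:330],(400,400),interpolation=2)]))
print(bot.sense()["ee_pos"],bot.sense()["qpos"])
```

```text
[0.42815599 0.26098961 0.17933711] [-0.41423961  0.41015256 -0.3309114   2.12321382  0.21440269  0.64829416
 -2.04541014]
```

View pics/z1.png

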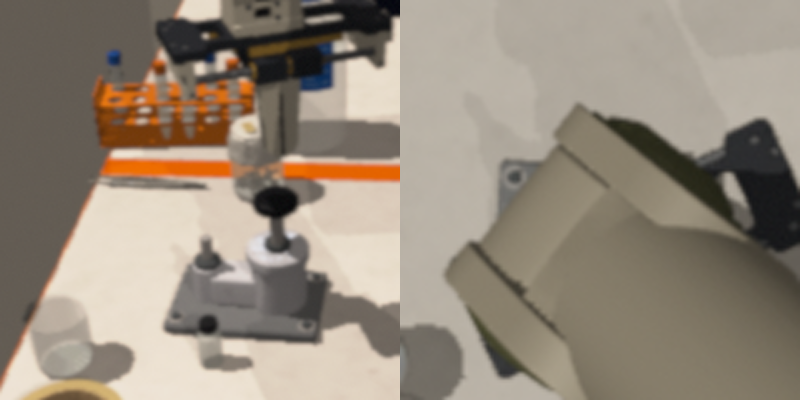

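The shut fingers hang just above the cap, and no bystander is near them. I'll correct 6 mm in y and go down to just above the cap.

{"api": "move_arm", "payload": {
  "series": [
    {"offset": [1,-6,15],"roll": 0},
    {"offset": [0,0,15],"roll": 0},
    {"offset": [0,0,8],"roll": 0},
    {"offset": [0,0,0],"roll": 0}
  ]
}}

```text
clock: 4.4
ee_pos: [0.4291, 0.269, 0.1461]
ee_rot: [0.0, 0.978, 0.207, 0.0]
ft_force: [-0.1, -0.3, 0.4]
grip_width: 0.0006
grip_force: 0.0
```

{"api": "move_arm", "payload": {
  "series": [
    {"offset": [-1,-1,8],"roll": 0},
    {"offset": [0,0,8],"roll": 0},
    {"offset": [0,0,8],"roll": 0},
    {"offset": [0,0,7],"roll": 0},
    {"offset": [0,0,0],"roll": 0}
  ]
}}

```text
clock: 4.9
ee_pos: [0.428, 0.27, 0.1144]
ee_rot: [-0.0, 0.978, 0.207, 0.001]
ft_force: [0.2, -0.1, 8.1]
grip_width: 0.0003
grip_force: 4.5
```

Force is 8.1 N and climbing, close to the stop. I'll go a little further.

{"api": "move_arm", "payload": {
  "series": [
    {"offset": [0,0,2],"roll": 0},
    {"offset": [0,0,2],"roll": 0},
    {"offset": [0,0,0],"roll": 0}
  ]
}}

```text
clock: 5.2
ee_pos: [0.4281, 0.2701, 0.1129]
ee_rot: [-0.0, 0.978, 0.207, 0.002]
ft_force: [-4.6, -4.5, 36.3]
grip_width: 0.0006
grip_force: 18.1
```

36 N at z 0.113 is the stop. I'll release fully, then repeat with 1 mm less overtravel.

{"api": "move_arm", "payload": {
  "series": [
    {"offset": [0,0,-12],"roll": 0},
    {"offset": [0,0,-12],"roll": 0},
    {"offset": [0,0,-9],"roll": 0},
    {"offset": [0,0,0],"roll": 0},
    {"offset": [0,0,0],"roll": 0}
  ]
}}

```text
clock: 5.7
ee_pos: [0.4272, 0.2694, 0.1434]
ee_rot: [0.0, 0.978, 0.207, -0.0]
ft_force: [0.1, 0.2, -0.9]
grip_width: 0.0004
grip_force: 0.0
```

{"api": "move_arm", "payload": {
  "series": [
    {"offset": [0,0,10],"roll": 0},
    {"offset": [0,0,10],"roll": 0},
    {"offset": [0,0,8],"roll": 0},
    {"offset": [0,0,4],"roll": 0},
    {"offset": [0,0,0],"roll": 0}
  ]
}}

```text
clock: 6.2
ee_pos: [0.4278, 0.2698, 0.1129]
ee_rot: [0.0, 0.978, 0.207, 0.001]
ft_force: [-4.7, -4.7, 37.2]
grip_width: 0.0007
grip_force: 18.8
```

{"api": "move_arm", "payload": {
  "series": [
    {"offset": [0,0,-12],"roll": 0},
    {"offset": [0,0,-12],"roll": 0},
    {"offset": [0,0,-9],"roll": 0},
    {"offset": [0,0,0],"roll": 0},
    {"offset": [0,0,0],"roll": 0}
  ]
}}

```text
clock: 6.7
ee_pos: [0.4271, 0.2694, 0.1441]
ee_rot: [0.0, 0.978, 0.207, -0.0]
ft_force: [0.3, 0.4, -0.4]
grip_width: 0.0009
grip_force: 0.0
```

{"api": "move_arm", "payload": {
  "series": [
    {"offset": [0,0,10],"roll": 0},
    {"offset": [0,0,10],"roll": 0},
    {"offset": [0,0,8],"roll": 0},
    {"offset": [0,0,4],"roll": 0},
    {"offset": [0,0,0],"roll": 0}
  ]
}}

```text
clock: 7.2
ee_pos: [0.4276, 0.2697, 0.1131]
ee_rot: [0.0, 0.978, 0.207, 0.0]
ft_force: [-2.4, -2.5, 24.0]
grip_width: 0.0006
grip_force: 12.0
```

{"api": "move_arm", "payload": {
  "series": [
    {"offset": [0,0,-12],"roll": 0},
    {"offset": [0,0,-12],"roll": 0},
    {"offset": [0,0,-9],"roll": 0},
    {"offset": [0,0,0],"roll": 0},
    {"offset": [0,0,0],"roll": 0}
  ]
}}

```text
clock: 7.7
ee_pos: [0.4271, 0.2694, 0.1452]
ee_rot: [0.0, 0.978, 0.207, -0.0]
ft_force: [-0.0, -0.7, 0.4]
grip_width: 0.0003
grip_force: 0.0
```

Run:
```python
from h import *
S=read_camera("side")[:,:,::-1]
cv2.imwrite("pics/z2.png",np.hstack([cv2.resize(S[200:340,200:320],(360,420),interpolation=2),cv2.resize(S[180:280,330:430],(420,420),interpolation=2)]))
```

```text
(no output)
```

View pics/z2.png

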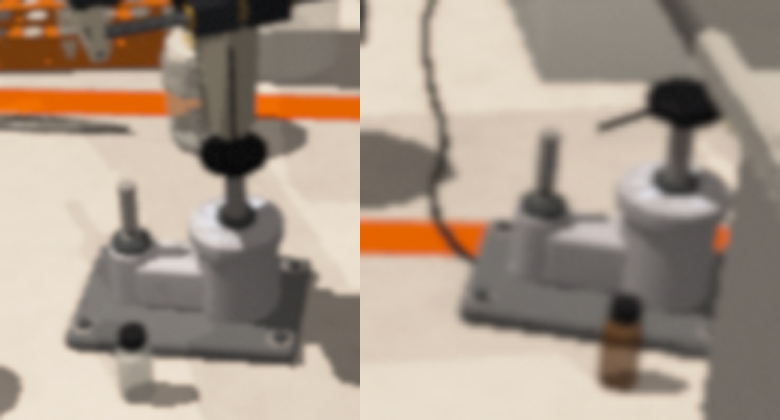

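After three strokes the pin stands out by most of its travel: tip ~(127,185), mouth ~(132,238) in the crop. Extra strokes do no harm, so I'll add three.

{"api": "move_arm", "payload": {
  "series": [
    {"offset": [0,0,10],"roll": 0},
    {"offset": [0,0,10],"roll": 0},
    {"offset": [0,0,9],"roll": 0},
    {"offset": [0,0,4],"roll": 0},
    {"offset": [0,0,0],"roll": 0}
  ]
}}

```text
clock: 8.25
ee_pos: [0.4277, 0.2698, 0.1131]
ee_rot: [0.0, 0.978, 0.207, 0.0]
ft_force: [-1.7, -2.6, 22.8]
grip_width: 0.0005
grip_force: 11.5
```

{"api": "move_arm", "payload": {
  "series": [
    {"offset": [0,0,-12],"roll": 0},
    {"offset": [0,0,-12],"roll": 0},
    {"offset": [0,0,-9],"roll": 0},
    {"offset": [0,0,0],"roll": 0},
    {"offset": [0,0,0],"roll": 0}
  ]
}}

```text
clock: 8.75
ee_pos: [0.4271, 0.2694, 0.1453]
ee_rot: [0.0, 0.978, 0.207, -0.0]
ft_force: [-0.7, -0.0, 0.8]
grip_width: 0.0007
grip_force: 0.0
```

{"api": "move_arm", "payload": {
  "series": [
    {"offset": [0,0,10],"roll": 0},
    {"offset": [0,0,10],"roll": 0},
    {"offset": [0,0,9],"roll": 0},
    {"offset": [0,0,4],"roll": 0},
    {"offset": [0,0,0],"roll": 0}
  ]
}}

```text
clock: 9.25
ee_pos: [0.4277, 0.2697, 0.1131]
ee_rot: [0.0, 0.978, 0.207, 0.0]
ft_force: [-2.6, -3.4, 24.3]
grip_width: 0.0004
grip_force: 12.0
```

{"api": "move_arm", "payload": {
  "series": [
    {"offset": [0,0,-12],"roll": 0},
    {"offset": [0,0,-12],"roll": 0},
    {"offset": [0,0,-9],"roll": 0},
    {"offset": [0,0,0],"roll": 0},
    {"offset": [0,0,0],"roll": 0}
  ]
}}

```text
clock: 9.75
ee_pos: [0.4271, 0.2694, 0.1453]
ee_rot: [0.0, 0.978, 0.207, -0.0]
ft_force: [-0.1, 0.3, 0.0]
grip_width: 0.0003
grip_force: 0.0
```

{"api": "move_arm", "payload": {
  "series": [
    {"offset": [0,0,10],"roll": 0},
    {"offset": [0,0,10],"roll": 0},
    {"offset": [0,0,9],"roll": 0},
    {"offset": [0,0,4],"roll": 0},
    {"offset": [0,0,0],"roll": 0}
  ]
}}

```text
clock: 10.25
ee_pos: [0.4276, 0.2698, 0.1131]
ee_rot: [0.0, 0.978, 0.207, 0.0]
ft_force: [-1.8, -3.6, 24.4]
grip_width: 0.0005
grip_force: 12.0
```

{"api": "move_arm", "payload": {
  "series": [
    {"offset": [0,0,-15],"roll": 0},
    {"offset": [0,0,-25],"roll": 0},
    {"offset": [0,0,-40],"roll": 0},
    {"offset": [0,0,-40],"roll": 0},
    {"offset": [0,0,-40],"roll": 0}
  ]
}}

```text
clock: 10.75
ee_pos: [0.4268, 0.2692, 0.2727]
ee_rot: [0.0, 0.978, 0.207, -0.001]
ft_force: [0.4, 0.3, -0.0]
grip_width: 0.0005
grip_force: 0.0
```

{"api": "move_arm", "payload": {
  "series": [
    {"offset": [0,0,0],"roll": 0},
    {"offset": [0,0,0],"roll": 0}
  ]
}}

```text
clock: 10.95
ee_pos: [0.4274, 0.2694, 0.272]
ee_rot: [0.0, 0.978, 0.207, 0.0]
ft_force: [-0.4, -0.6, -1.3]
grip_width: 0.0004
grip_force: 0.0
```

Run:
```python
from h import *
S=read_camera("side")[:,:,::-1];O=cv2.imread("pics/side0.png")
print(blob(S,278,251)[0],blob(O,278,251)[0])
cv2.imwrite("pics/z3.png",np.hstack([cv2.resize(S[200:340,140:320],(540,420),interpolation=2),cv2.resize(S[190:250,355:391],(252,420),interpolation=2)]))
```

```text
[277.44635193 250.57081545] [277.44635193 250.57081545]
```

View pics/z3.png

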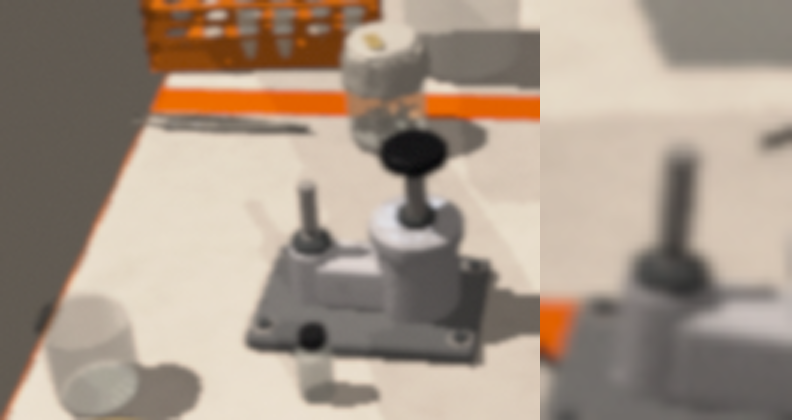

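The near pin's tip (~(307,185) in the crop) hasn't moved since the third stroke, and it stands about 40 mm above the mouth, so it is at its stop. The cap is back at its rest pixel, and the glassware and forceps have not moved.

```bash
python3 -c "
from workcell import finish_job; print(finish_job())"
```

```text
the job is handed in; nothing more can be done
None
```

I pressed the uncharged pump's cap to its stop six times; its indicator pin now stands fully out (about 40 mm above the mouth), the cap is released at rest, and I handed the job in at about 11 s.

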